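# Brush out the open canister and present it at the front of the carousel

## Task

On the coffee counter, take the long brush from its holder and brush out the open canister (the one without a lid) on the carousel: push the brush down to the bottom, draw it up to the rim and push it to the bottom again, then stand the brush gently back in its holder. Then turn the carousel until the open canister is at the front, in line with the tongue that sticks out from under the disc, and keep firm hold of the carousel so that it stays still: the program finishes while still holding it. Leave the pitcher, the cup and the tamper where they are.

Things in the scene. Friction and masses are not known exactly. Their poses are not given: they have to be found in the camera images.
- turntable: Carousel's turning part: wooden disc 230 mm across, top 30 mm above the work surface, with 4 fixed white canisters 60 mm across at 75 mm from the axis, 90 deg apart: 1 open, 3 with wooden lids (top 104 mm above the surface). Origin on the vertical axis at the disc's underside, z up, x towards the open canister. Turns both ways (over a full turn), 0.12 N m friction, stays where left.
- knob (a point): Middle of the round steel knob on the carousel's axis, 137 mm above the work surface, to be gripped from above to turn the carousel: 40 mm in diameter, top 152 mm, underside 121 mm above the surface, on a 16 mm post; fixed to the disc. Nothing else on the carousel is higher than 105 mm.
- jar_floor (a point): Centre of the inner floor of the open white canister (no lid) fixed on the turntable: 35 mm above the work surface, 75 mm from the carousel's axis. Inner diameter 52 mm, wall 4 mm, 70 mm deep, rim 105 mm above the work surface. Moves round with the turntable; z up.
- front_spot (a point): Fixed point where jar_floor lies when the open canister is exactly at the front: 75 mm from the carousel's axis, 35 mm above the work surface, in line with the tongue. The tongue is a dark steel bar, 26 mm wide, 10 mm thick, lying on the work surface, that sticks out 45 mm from under the disc, roughly towards the robot.
- brush: Loose long brush, 200 mm, 50 to 100 g, upright in its holder, head down; may lean a few degrees. Origin: centre of the head's lower end; z along the brush to the handle. Stiff black head 26 mm in diameter, 0 to 74 mm, tapered to 18 mm over its lowest 10 mm; steel stem 9 mm in diameter to 110 mm; wooden handle 20 mm in diameter, 110 to 200 mm: grip near 155 mm.
- holder_floor (a point): Centre of the inner floor, 6 mm above the work surface, of the fixed upright steel tube that holds the brush: inner diameter 33 mm, flaring to 46 mm at the mouth, 75 mm above the work surface; foot 76 mm across. With the brush home its origin lies here.
- pitcher: Bystander, loose: steel milk pitcher, 84 mm across, 110 mm tall, handle on its +y side; origin at the centre of its underside. Holder and pitcher stand one on either side of the carousel, either way round.
- tamper: Bystander, loose: steel coffee tamper, 58 mm across, 86 mm tall, on a rubber mat 6 mm thick; origin at the centre of its underside.
- cup: Bystander, loose: terracotta coloured cup, 80 mm across, 60 mm tall, handle on its +y side; origin at the centre of its underside.
There are look-alikes about, which are no part of the job. Of the things that look like the brush, the middle-sized one is meant. Leave any purple look-alike of the part that bears holder_floor alone.

How it is judged:
On the way, in this order (a step that is already met when the one before it is completed fails the run):
1. the brush is pushed down to the bottom of the open canister (horizontal distance between brush and jar_floor below 0.026 m and z of brush in the frame of jar_floor below 0.025 m), for 0.05 s.
2. the brush is drawn up at least 45 mm above the canister's floor, still in or over it (horizontal distance between brush and jar_floor below 0.026 m and z of brush in the frame of jar_floor above 0.045 m), for 0.05 s.
3. the brush is pushed down to the bottom a second time (all of step 1), for 0.05 s.
4. the brush is back in its holder, released (horizontal distance between brush and holder_floor below 0.012 m and z of brush in the frame of holder_floor below 0.012 m and angle between brush's own z axis and vertical below 0.25 rad and contact force between the fingers and brush below 0.1 N), for 0.2 s.
5. the open canister is turned to the front and the fingers hold the carousel (horizontal distance between jar_floor and front_spot below 0.013 m and angular speed of turntable below 0.1 rad/s and contact force between the fingers and turntable above 1.5 N), for 0.2 s.
At the end, for the whole second after the job is handed in: Open canister within 13 mm of the front spot (10 degrees), carousel still and held by the fingers with over 1.5 N; brush released in its holder (within 12 mm of home, leaning under 0.25 rad); pitcher, tamper and cup within 30 mm of their starts (all of step 4 and all of step 5 and distance of each of pitcher, tamper, cup from where it was at the start of the episode below 0.03 m); the arm keeps its last pose, push and grip.
It fails at once if the pitcher, tamper or cup is pushed away or knocked over (distance of any of pitcher, tamper, cup from where it was at the start of the episode above 0.03 m or angle between any of pitcher, tamper, cup's own z axis and vertical above 0.6 rad).
It fails at once if the brush is dropped (faster than 0.8 m/s out of the fingers) (contact force between the fingers and brush below 0.1 N and linear speed of brush above 0.8 m/s).
It also fails if it takes over 72 s, if anything falls off the work surface, if the arm or the gripper's body presses on something with over 40 N, if the wrist force passes 120 N, or if a joint passes its speed limit or range.

## Robot

A 7-joint arm with a two-finger parallel gripper is mounted at the origin on the work surface. World frame = base frame: x ahead of the robot, y to its left, z up, the work surface at z = 0. Lengths are in m, angles in rad, forces in N, time in s.
With the tool pointing down it reaches from about 0.35 to 0.9 m from the base axis. Payload 8.1 kg.
Tool frame: the origin (TCP) lies midway between the tips of the shut fingers; the grasp point (between the pads) lies 19 mm behind it; z points along the fingers, y is the line along which they close (so a half turn about z gives the same grasp; the last joint's range is limited). The gripper opens to 92 mm and grips with 3 to 60 N. Pads are 19 mm wide; open, the fingers measure 130 mm over their backs; the gripper's body (75 mm by 190 mm) begins 47 mm behind the grasp point.
Start: joints at [-1.233, 0.434, 0.025, 1.573, -0.012, 1.134, -0.075], TCP at [0.267, 0.565, 0.227] pointing down, gripper open.
Joint ranges: [-2.62, 2.62], [-0.44, 2.09], [-1.27, 1.32], [0.08, 2.57], [-1.32, 4.46], [0.12, 2], [-2.74, 2.74]. Speed limits (rad/s): [2.22, 2.22, 3.01, 3.01, 3.14, 3.14, 3.14].

## Interface

Orientations are given as a rotation vector (axis times angle).
In Python, from cell import arm gives the robot as it stands.
- The arm moves only by the tool carry_out, never from a script. Its arguments are lists of equal length, an entry for each row: "claw": the finger opening in cm, from 0 to 9.18; "delta_pos": the shift along the tool's x, y, z in cm, a list of three; "angular": the turn, a rotation vector about the tool's x, y, z in rad, a list of three. In form: {"claw": [claw, ...], "delta_pos": [[dx, dy, dz], ...], "angular": [[ax, ay, az], ...]}. A call has 1 to 20 rows; each row shifts and turns the commanded pose from where the row before left it, along the tool's axes as they then stand; what a row does not reach is not made up. A row lasts 1/10 s, in which the tool goes at most 50 mm and 8.59 degrees, less where a joint would pass 70% of its speed; a pose out of reach is approached as far as the arm can. A call with a gripper value outside its range is refused whole. The fingers move at their own pace and stop on an object; "force" is the grip in N (left out, the last holds). Time passes only in rows, so rows that do not move let the fingers close. It gives the time, the measured TCP pose, the force, the opening and the grip force at its end, in the units of the state.
- arm.observe(): the state, without advancing time (a new reading comes with each control period).
- arm.get_image(name): name is "scene" or "top" or "wrist"; returns a dict with "frame" (420x560x3 uint8, red, green, blue), "mtx" (3x3 intrinsics, pixels), "T" (4x4, takes a point from camera to world coordinates). Camera axes: x right, y down, z forward; pixel columns grow to the right and rows downward; lengths in m; the calibration is good to about 2 mm. A picture is of the moment at which its call begins. There is no depth.
- arm.sign_off(): hands the job in; it is judged then, once.
Trained networks look in a picture, given as the dict that the camera call returned (one of the last four; its "shot" number tells which), for a name from the list of things; names that differ only in an ending like _2 or _b are one class to them, and where a whole thing is asked for, a point or a joint stands for the part that bears it (a point fixed in the world has none). Each returns a list of dicts, best first, with "conf" (0 to 1); they miss things now and then, are a little off and sometimes report something else, mostly with a low value. They report only what shows in the picture. A call takes as long as a camera call. They do not tell look-alikes from the thing itself.
- arm.look_for(label, picture): "centre" ([column, row] as shares, 0 to 1, of the picture: columns of its width, rows of its height, amid what is visible of it).
- arm.trace(label, picture): "region" (420x560 bool, what is visible of it) and "centre" ([column, row] as shares, 0 to 1, of the picture: columns of its width, rows of its height, amid what is visible of it).
- arm.place_of(label, picture): "centre" ([column, row] as shares, 0 to 1, of the picture: columns of its width, rows of its height: a listed point, or the origin of a listed thing).
The state is a dict: "clock": time; "joints": joint angles; "dq": joint speeds; "joint_efforts": joint torques, N m; "position": TCP position; "ee_rot": TCP orientation; "force": force on the tool from outside, world axes, zero at the start; "ft_torque": the same for the moment, N m; "width": opening from 0.0 (shut) to 1.0 (fully open); "gripper_force": force on a finger pad.
Only numpy, scipy, OpenCV 4.12 (cv2) and the standard library are available. Lean on these libraries where they do the work, as an engineer would, in place of code of your own. Each camera call takes 0.05 s, during which the arm holds its last target. There are 200 camera calls.

## Working session

There is one attempt and no reset: what is moved stays moved. The work goes in short steps, Python scripts to look and compute and a tool call to move; the robot and the scene stay as the last step left them, time stands still between calls to the robot, and variables do not carry over. Pictures are saved under pics/ and viewed, at most 10 in all, crops included, and the job is handed in when it is done.

Besides the shell and the picture viewer there is one more tool, called after "Emit:" in YAML: its name, and indented under it one key for each argument. carry_out: Moves the arm, as the interface text tells. Its arguments: {"type":"object","properties":{"claw":{"type":"array","items":{"type":"number"}},"delta_pos":{"type":"array","items":{"type":"array","items":{"type":"number"}}},"angular":{"type":"array","items":{"type":"array","items":{"type":"number"}}},"force":{"type":"number"}},"required":["claw","delta_pos","angular"]}

```bash
mkdir -p pics
cat > h.py <<'E'
import numpy as np, cv2
from cell import arm
def ray(p,uv):
    K=np.array(p["mtx"]);T=np.array(p["T"])
    d=T[:3,:3]@np.linalg.inv(K)@np.array([uv[0],uv[1],1.]);return T[:3,3],d
def at_z(p,uv,z):
    o,d=ray(p,uv);return o+d*(z-o[2])/d[2]
def px(c): return (c[0]*560,c[1]*420)
def tri(a,ua,b,ub):
    A=[];y=[]
    for p,u in((a,ua),(b,ub)):
        o,d=ray(p,u);d=d/np.linalg.norm(d);P=np.eye(3)-np.outer(d,d);A.append(P);y.append(P@o)
    return np.linalg.lstsq(np.vstack(A),np.hstack(y),rcond=None)[0]
def proj(p,X):
    K=np.array(p["mtx"]);T=np.linalg.inv(np.array(p["T"]));c=T[:3,:3]@np.array(X)+T[:3,3];u=K@c;return u[:2]/u[2]
def save(p,n): cv2.imwrite("pics/"+n,p["frame"][:,:,::-1])
E
python3 - <<'E'
from h import *
s=arm.get_image("scene");t=arm.get_image("top")
cv2.imwrite("pics/a.png",s["frame"][:,:,::-1]);cv2.imwrite("pics/b.png",t["frame"][:,:,::-1])
zs=dict(turntable=0.0,knob=.137,jar_floor=.035,front_spot=.035,brush=.006,holder_floor=.006,pitcher=0,tamper=.006,cup=0)
for n,z in zs.items():
    for nm,p in(("s",s),("t",t)):
        for r in arm.place_of(n,p)[:4]:
            u=px(r["centre"]);print(n,nm,round(r["conf"],2),np.round(u),np.round(at_z(p,u,z),3))
o=arm.observe();print(o)
E
```

```text
turntable t 0.63 [264. 202.] [0.549 0.039 0.   ]
knob t 0.79 [262. 190.] [0.552 0.035 0.137]
jar_floor s 0.56 [363. 261.] [0.562 0.11  0.035]
jar_floor t 0.9 [240. 197.] [0.557 0.106 0.035]
jar_floor t 0.5 [265. 199.] [0.55  0.035 0.035]
jar_floor t 0.19 [262. 190.] [0.578 0.043 0.035]
front_spot s 0.92 [309. 234.] [0.47  0.013 0.035]
brush s 0.82 [206. 218.] [ 0.359 -0.221  0.006]
brush s 0.64 [188. 233.] [ 0.418 -0.253  0.006]
brush t 0.55 [357. 273.] [ 0.35  -0.224  0.006]
brush t 0.51 [372. 224.] [ 0.488 -0.271  0.006]
brush t 0.41 [367. 250.] [ 0.414 -0.254  0.006]
holder_floor s 0.76 [124. 258.] [ 0.502 -0.371  0.006]
holder_floor s 0.74 [175. 255.] [ 0.494 -0.267  0.006]
holder_floor s 0.48 [454. 303.] [0.647 0.261 0.006]
holder_floor t 0.75 [410. 219.] [ 0.504 -0.379  0.006]
holder_floor t 0.68 [370. 220.] [ 0.5   -0.266  0.006]
pitcher s 0.86 [427. 243.] [0.461 0.276 0.   ]
pitcher t 0.96 [180. 229.] [0.468 0.28  0.   ]
tamper s 0.62 [148. 297.] [ 0.615 -0.292  0.006]
tamper t 0.85 [375. 181.] [ 0.614 -0.282  0.006]
cup s 0.77 [455. 301.] [0.638 0.268 0.   ]
cup t 0.72 [187. 172.] [0.637 0.268 0.   ]
{'clock': 1.0, 'joints': array([-1.23260802,  0.43450308,  0.02502121,  1.57319965, -0.01160915,
        1.13397585, -0.07507348]), 'dq': array([ 0.00087735, -0.00162838,  0.00075007, -0.00032175, -0.00126991,
        0.00133959,  0.00053524]), 'joint_efforts': array([-6.50464990e-04, -6.67663336e+01,  9.83288325e-01, -3.14825213e+01,
       -6.08222187e-02,  3.21116613e-02,  2.70184694e-05]), 'position': array([0.26669953, 0.56526519, 0.2267403 ]), 'ee_rot': array([6.86917200e-01, 3.06555314e+00, 8.95769496e-05]), 'force': array([ 0.03083346, -0.38868592, -0.16130517]), 'ft_torque': array([-0.07721535,  0.04697113,  0.04070103]), 'gripper_force': 0.0, 'width': 1.0014728016320449}
```

View pics/a.png

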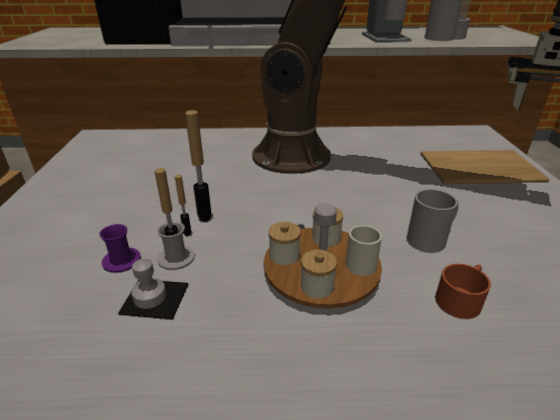

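View pics/b.png

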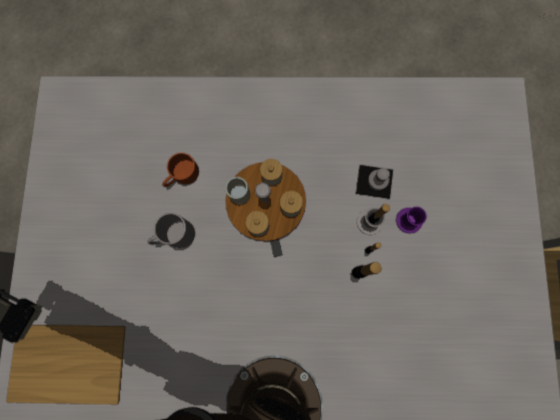

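The brush in the holder is the middle-sized one: holder at scene (174,250), with the handle top at scene (163,173) and top-view (385,208). The open canister is at scene (363,250) and top-view (237,190), and the tongue at top-view (276,249). I'll refine these numbers next.

Run:
```python
from h import *
s=arm.get_image("scene");t=arm.get_image("top")
R={}
for nm,p in(("s",s),("t",t)):
    for n in("brush","knob","holder_floor"):
        for r in arm.trace(n,p)[:4]:
            m=r["region"];v,u=np.nonzero(m);print(n,nm,round(r["conf"],2),np.round(px(r["centre"])),m.sum(),u.min(),u.max(),v.min(),v.max())
    def hsv(p): return cv2.cvtColor(p["frame"],cv2.COLOR_RGB2HSV)
a=cv2.resize(s["frame"][160:320,90:410],None,fx=2.4,fy=2.4,interpolation=2)
b=cv2.resize(t["frame"][150:290,210:440],None,fx=3.3,fy=3.3,interpolation=2)
cv2.imwrite("pics/c.png",a[:,:,::-1]);cv2.imwrite("pics/d.png",b[:,:,::-1])
from scipy.spatial.transform import Rotation as Ro
print(Ro.from_rotvec(arm.observe()["ee_rot"]).as_matrix().round(3))
```

```text
brush s 0.84 [200. 164.] 1266 186 210 112 221
brush s 0.66 [181. 205.] 383 175 190 176 235
brush s 0.57 [164. 197.] 633 154 176 168 235
knob s 0.71 [322. 262.] 9151 263 381 203 308
holder_floor s 0.86 [174. 250.] 1117 157 193 222 269
holder_floor s 0.78 [119. 252.] 1269 99 139 223 272
brush t 0.42 [181. 170.] 858 162 198 153 187
knob t 0.82 [264. 200.] 5183 225 306 158 241
holder_floor t 0.62 [367. 222.] 462 356 384 209 233
holder_floor t 0.58 [411. 219.] 687 395 426 206 234
[[-0.904  0.427  0.   ]
 [ 0.427  0.904  0.   ]
 [-0.     0.    -1.   ]]
```

View pics/c.png

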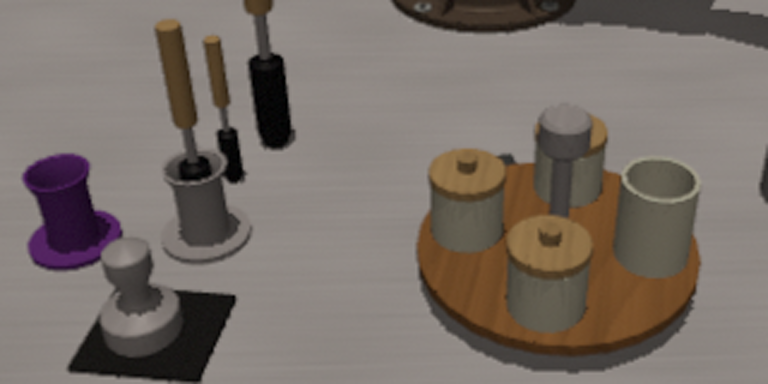

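View pics/d.png

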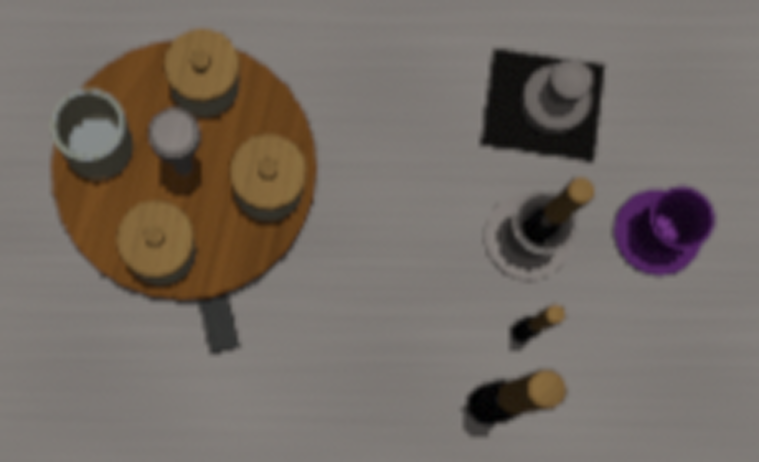

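The crops show:
- Handle top at scene (160,171) and top-view (386,208).
- Holder mouth at scene (171,230) and top-view (375,217).
- Jar rim at top-view (237,188).
- Tongue end at top-view (277,256).

```bash
cat >> h.py <<'E'
C=lambda u,v:(90+u/2.4,160+v/2.4)
D=lambda u,v:(210+u/3.3,150+v/3.3)
E
python3 - <<'E'
from h import *
s=arm.get_image("scene");t=arm.get_image("top")
for n,c,d,z in(("htop",(170,27),(581,192),.206),("mouth",(195,168),(544,222),.075),("rim",(660,180),(90,125),.105),("knobtop",(565,122),(174,130),.150)):
    print(n,tri(s,C(*c),t,D(*d)).round(4),at_z(s,C(*c),z).round(4),at_z(t,D(*d),z).round(4))
print("disc",at_z(t,D(184,170),.03),"jar",at_z(t,D(90,125),.105))
# colour fits in top
hsv=cv2.cvtColor(t["frame"],cv2.COLOR_RGB2HSV)
a=at_z(t,D(222,351),.01);b=at_z(t,D(208,297),.01);print("tongue",a,b)
print("foot",at_z(t,D(530,236),.003),at_z(s,C(206,233),.003))
print("big",tri(s,(194,114),t,D(547,388)),"small",tri(s,C(213,40),t,D(556,313)))
E
```

```text
htop [ 0.4939 -0.2653  0.2002] [ 0.5054 -0.2614  0.206 ] [ 0.4928 -0.2644  0.206 ]
mouth [ 0.4953 -0.2654  0.0699] [ 0.5026 -0.2631  0.075 ] [ 0.4944 -0.2644  0.075 ]
rim [0.5659 0.1048 0.1011] [0.5712 0.1042 0.105 ] [0.5647 0.1033 0.105 ]
knobtop [0.551  0.0322 0.1456] [0.5579 0.031  0.15  ] [0.5499 0.032  0.15  ]
disc [0.54468829 0.03193589 0.03      ] jar [0.5647249  0.10325831 0.105     ]
tongue [ 0.39228063 -0.00242059  0.01      ] [0.43813051 0.010319   0.01      ]
foot [ 0.49490055 -0.26678519  0.003     ] [ 0.49854842 -0.26519808  0.003     ]
big [ 0.35069329 -0.2226956   0.25778382] small [ 0.41256812 -0.25586886  0.14607781]
```

Emit:
carry_out:
  claw: [9,9,9,9,9,9,9,9,9,9,9,9,9,9,9,9,9,9,9,9]
  delta_pos:
    - [0,0,-2]
    - [0,0,-2]
    - [-1,-1,-2]
    - [-2,-2.3,0]
    - [-2,-2.3,0]
    - [-2,-2.3,0]
    - [-2,-2.3,0]
    - [-2,-2.3,0]
    - [-2,-2.3,0]
    - [-2,-2.3,0]
    - [-2,-2.3,0]
    - [-2,-2.3,0]
    - [-2,-2.3,0]
    - [-2,-2.3,0]
    - [-2,-2.3,0]
    - [-2,-2.3,0]
    - [-2,-2.3,0]
    - [-2,-2.3,0]
    - [-2,-2.3,0]
    - [-2,-2.3,0]
  angular:
    - [0,0,0]
    - [0,0,0]
    - [0,0,0]
    - [0,0,0]
    - [0,0,0]
    - [0,0,0]
    - [0,0,0]
    - [0,0,0]
    - [0,0,0]
    - [0,0,0]
    - [0,0,0]
    - [0,0,0]
    - [0,0,0]
    - [0,0,0]
    - [0,0,0]
    - [0,0,0]
    - [0,0,0]
    - [0,0,0]
    - [0,0,0]
    - [0,0,0]
  force: 20

```text
clock: 3.5
position: [0.4123, 0.052, 0.287]
ee_rot: [0.687, 3.065, 0.001]
force: [1.4, 0.5, -0.7]
width: 0.985
gripper_force: 0.0
```

```bash
cat >> h.py <<'E'
from scipy.spatial.transform import Rotation as Ro
def go(x,y,z):
    o=arm.observe();R=Ro.from_rotvec(o["ee_rot"]);d=np.array([x,y,z])-o["position"]
    print("delta cm tool",(R.inv().apply(d)*100).round(2),"pos",o["position"].round(4),"yaw of y",np.degrees(np.arctan2(*R.as_matrix()[[1,0],1])).round(1),"j",o["joints"].round(2),"F",o["force"].round(1),"t",o["clock"])
E
python3 -c "
from h import *
go(.495,-.265,.287)"
```

```text
delta cm tool [-2.101e+01 -2.514e+01 -1.000e-02] pos [0.4123 0.052  0.287 ] yaw of y 64.7 j [-0.63  0.01  0.39  1.97 -0.01  1.16  0.89] F [ 1.4  0.5 -0.7] t 3.5
```

Emit:
carry_out:
  claw: [9,9,9,9,9,9,9,9,9,9,9,9,9]
  delta_pos:
    - [-2,-2.4,0]
    - [-2,-2.4,0]
    - [-2,-2.4,0]
    - [-2,-2.4,0]
    - [-2,-2.4,0]
    - [-2,-2.4,0]
    - [-2,-2.4,0]
    - [-2,-2.4,0]
    - [-2,-2.4,0]
    - [-2,-2.4,0]
    - [-1,-1.1,0]
    - [0,0,0]
    - [0,0,0]
  angular:
    - [0,0,0]
    - [0,0,0]
    - [0,0,0]
    - [0,0,0]
    - [0,0,0]
    - [0,0,0]
    - [0,0,0]
    - [0,0,0]
    - [0,0,0]
    - [0,0,0]
    - [0,0,0]
    - [0,0,0]
    - [0,0,0]

```text
clock: 4.8
position: [0.4947, -0.2631, 0.2865]
ee_rot: [-0.687, -3.065, -0.0]
force: [0.3, 0.1, 0.0]
width: 0.98
gripper_force: 0.0
```

```bash
python3 -c "
from h import *
go(.495,-.265,.142)
w=arm.get_image('wrist');save(w,'e.png')
print(proj(w,[.495,-.265,.206]),proj(w,[.495,-.265,.075]),np.array(w['T']).round(3))"
```

```text
delta cm tool [-0.11 -0.17 14.45] pos [ 0.4947 -0.2631  0.2865] yaw of y 64.7 j [-0.1   0.31  0.67  1.68 -0.21  1.22  1.74] F [0.3 0.1 0. ] t 4.8
[274.00837254 218.73410434] [274.5599184  179.36436766] [[ 0.427  0.864  0.265  0.424]
 [ 0.904 -0.408 -0.126 -0.23 ]
 [-0.     0.293 -0.956  0.445]
 [ 0.     0.     0.     1.   ]]
```

View pics/e.png

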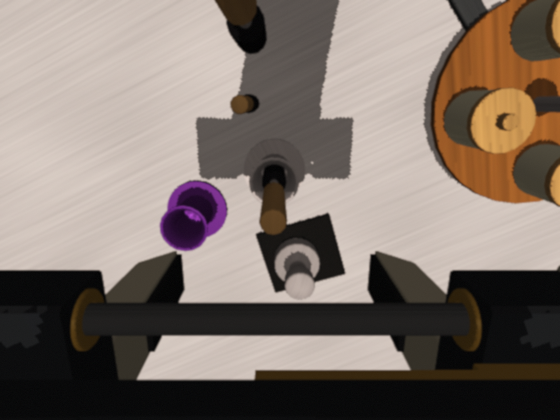

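The wrist view shows the handle top at (273,222), where I predicted (274,219), and the holder mouth at (274,178). They agree, so I descend and grip.

Emit:
carry_out:
  claw: [9,9,9,9,9,9,9,9,9,9,0,0,0,0,0,0,0,0,0,0]
  delta_pos:
    - [-0.1,-0.1,1.5]
    - [0,0,2]
    - [0,0,2]
    - [0,0,2]
    - [0,0,2]
    - [0,0,2]
    - [0,0,2]
    - [0,0,1]
    - [0,0,0]
    - [0,0,0]
    - [0,0,0]
    - [0,0,0]
    - [0,0,0]
    - [0,0,0]
    - [0,0,0]
    - [0,0,0]
    - [0,0,0]
    - [0,0,0]
    - [0,0,0]
    - [0,0,0]
  angular:
    - [0,0,0]
    - [0,0,0]
    - [0,0,0]
    - [0,0,0]
    - [0,0,0]
    - [0,0,0]
    - [0,0,0]
    - [0,0,0]
    - [0,0,0]
    - [0,0,0]
    - [0,0,0]
    - [0,0,0]
    - [0,0,0]
    - [0,0,0]
    - [0,0,0]
    - [0,0,0]
    - [0,0,0]
    - [0,0,0]
    - [0,0,0]
    - [0,0,0]
  force: 25

```text
clock: 6.85
position: [0.4954, -0.2647, 0.1417]
ee_rot: [-0.687, -3.066, -0.0]
force: [-1.1, -1.3, -0.5]
width: 0.213
gripper_force: 25.0
```

Emit:
carry_out:
  claw: [0,0,0,0,0,0,0,0,0,0,0,0,0,0,0,0,0,0,0,0]
  delta_pos:
    - [0,0,-1]
    - [0,0,-2]
    - [0,0,-2]
    - [0,0,-2]
    - [0,0,-2]
    - [0,0,-2]
    - [0,0,-2]
    - [0,0,-2]
    - [0,0,-2]
    - [0.2,0.8,-0.4]
    - [0.4,1.6,0]
    - [0.4,1.6,0]
    - [0.4,1.6,0]
    - [0.4,1.6,0]
    - [0.4,1.6,0]
    - [0.4,1.6,0]
    - [0.4,1.6,0]
    - [0.4,1.6,0]
    - [0.4,1.6,0]
    - [0.4,1.6,0]
  angular:
    - [0,0,0]
    - [0,0,0]
    - [0,0,0]
    - [0,0,0]
    - [0,0,0]
    - [0,0,0]
    - [0,0,0]
    - [0,0,0]
    - [0,0,0]
    - [0,0,0]
    - [0,0,0]
    - [0,0,0]
    - [0,0,0]
    - [0,0,0]
    - [0,0,0]
    - [0,0,0]
    - [0,0,0]
    - [0,0,0]
    - [0,0,0]
    - [0,0,0]

```text
clock: 8.85
position: [0.5288, -0.0934, 0.3152]
ee_rot: [-0.686, -3.065, -0.0]
force: [-0.5, 0.1, -0.2]
width: 0.212
gripper_force: 25.0
```

Emit:
carry_out:
  claw: [0,0,0,0,0,0,0,0,0,0,0,0,0,0]
  delta_pos:
    - [0.4,1.6,0]
    - [0.4,1.6,0]
    - [0.4,1.6,0]
    - [0.4,1.6,0]
    - [0.4,1.6,0]
    - [0.4,1.6,0]
    - [0.4,1.6,0]
    - [0.4,1.6,0]
    - [0.4,1.6,0]
    - [0.4,1.6,0]
    - [0.4,1.6,0]
    - [0.3,1,0]
    - [0,0,0]
    - [0,0,0]
  angular:
    - [0,0,0]
    - [0,0,0]
    - [0,0,0]
    - [0,0,0]
    - [0,0,0]
    - [0,0,0]
    - [0,0,0]
    - [0,0,0]
    - [0,0,0]
    - [0,0,0]
    - [0,0,0]
    - [0,0,0]
    - [0,0,0]
    - [0,0,0]

```text
clock: 10.25
position: [0.5659, 0.0929, 0.3157]
ee_rot: [0.687, 3.065, -0.001]
force: [-0.4, -0.3, -1.1]
width: 0.214
gripper_force: 25.0
```

```bash
python3 -c "
from h import *
go(.566,.104,.315);print(arm.observe()['width'],arm.observe()['gripper_force'])
s=arm.get_image('scene');t=arm.get_image('top')
for n,p in(('s',s),('t',t)):
    for r in arm.place_of('brush',p)[:3]: print(n,r['conf'],px(r['centre']),proj(p,[.566,.104,.179]))
a=cv2.resize(s['frame'][100:300,250:450],None,fx=2,fy=2);b=cv2.resize(t['frame'][130:230,200:300],None,fx=4,fy=4)
cv2.imwrite('pics/f.png',np.hstack([a,b])[:,:,::-1])"
```

```text
delta cm tool [0.47 1.   0.07] pos [0.5659 0.0929 0.3157] yaw of y 64.7 j [-0.65  0.3   0.53  1.6  -0.16  1.29  1.04] F [-0.4 -0.3 -1.1] t 10.25
0.21410762194852354 24.99266892671585
s 0.93 (359.18399999999997, 199.584) [369.1918517  198.55490045]
s 0.88 (188.496, 234.108) [369.1918517  198.55490045]
s 0.77 (206.80800000000002, 219.91199999999998) [369.1918517  198.55490045]
t 0.74 (356.72, 270.984) [232.98073948 180.00222156]
t 0.68 (363.608, 251.496) [232.98073948 180.00222156]
t 0.55 (237.888, 180.894) [232.98073948 180.00222156]
```

View pics/f.png

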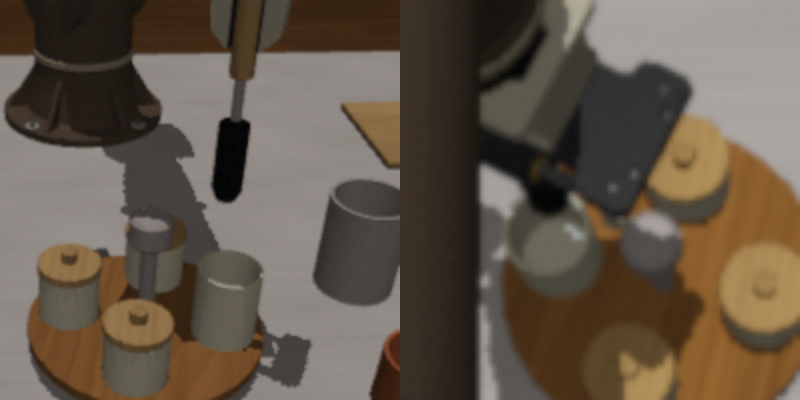

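The brush is gripped and hangs just off the canister. Its tip is at scene (363,198) and top-view (237,181). I'll triangulate it.

```bash
python3 -c "
from h import *
s=arm.get_image('scene');t=arm.get_image('top')
print(proj(s,[.566,.093,.179]),proj(t,[.566,.093,.179]))
P=[[px(r['centre']) for r in arm.place_of('brush',p) if abs(px(r['centre'])[0]-c)<25][0] for p,c in((s,360),(t,238))]
print(P,tri(s,P[0],t,P[1]), at_z(s,(363.5,197.5),.179),at_z(s,P[0],.179))
for r in arm.place_of('jar_floor',s)[:2]+arm.place_of('jar_floor',t)[:3]: print(r['conf'],px(r['centre']))
print(proj(s,[.566,.104,.035]),proj(t,[.566,.104,.035]))
"
```

```text
[362.85252383 198.65104333] [237.41193234 180.03637414]
[(361.59200000000004, 199.416), (237.72, 179.508)] [0.56735078 0.09150105 0.17839566] [0.56218599 0.09490334 0.179     ] [0.56847302 0.0903181  0.179     ]
0.92 (361.424, 259.896)
0.57 (239.904, 192.99)
[360.1597466  262.83922336] [240.35069949 193.54789694]
```

Emit:
carry_out:
  claw: [0,0,0,0,0,0,0,0,0,0,0,0,0,0]
  delta_pos:
    - [0.25,0.5,0]
    - [0.2,0.5,0]
    - [0,0,0]
    - [0,0,1.5]
    - [0,0,1.5]
    - [0,0,1.5]
    - [0,0,1.5]
    - [0,0,1.5]
    - [0,0,1.5]
    - [0,0,1.5]
    - [0,0,1.5]
    - [0,0,1]
    - [0,0,0]
    - [0,0,0]
  angular:
    - [0,0,0]
    - [0,0,0]
    - [0,0,0]
    - [0,0,0]
    - [0,0,0]
    - [0,0,0]
    - [0,0,0]
    - [0,0,0]
    - [0,0,0]
    - [0,0,0]
    - [0,0,0]
    - [0,0,0]
    - [0,0,0]
    - [0,0,0]

```text
clock: 12.15
position: [0.5664, 0.1044, 0.1861]
ee_rot: [0.687, 3.065, 0.0]
force: [-0.0, 0.1, -0.8]
width: 0.21
gripper_force: 25.0
```

Emit:
carry_out:
  claw: [0,0,0,0,0,0,0,0,0,0,0,0,0,0,0,0,0,0,0]
  delta_pos:
    - [0,0,0.5]
    - [0,0,0.5]
    - [0,0,0]
    - [0,0,0]
    - [0,0,-1.5]
    - [0,0,-1.5]
    - [0,0,-1.5]
    - [0,0,-1.5]
    - [0,0,0]
    - [0,0,0]
    - [0,0,0]
    - [0,0,1.5]
    - [0,0,1.5]
    - [0,0,1.5]
    - [0,0,1]
    - [0,0,0.5]
    - [0,0,0]
    - [0,0,0]
    - [0,0,0]
  angular:
    - [0,0,0]
    - [0,0,0]
    - [0,0,0]
    - [0,0,0]
    - [0,0,0]
    - [0,0,0]
    - [0,0,0]
    - [0,0,0]
    - [0,0,0]
    - [0,0,0]
    - [0,0,0]
    - [0,0,0]
    - [0,0,0]
    - [0,0,0]
    - [0,0,0]
    - [0,0,0]
    - [0,0,0]
    - [0,0,0]
    - [0,0,0]

```text
clock: 14.05
position: [0.5666, 0.1044, 0.1764]
ee_rot: [0.687, 3.065, 0.001]
force: [-0.2, 0.2, -0.7]
width: 0.214
gripper_force: 25.0
```

```bash
python3 -c "
from h import *
go(.495,-.2647,.316)
s=arm.get_image('scene');save(s,'g.png')
"
```

```text
delta cm tool [ -9.29 -36.43 -13.98] pos [0.5666 0.1044 0.1764] yaw of y 64.7 j [-0.62  0.42  0.48  1.79 -0.23  0.98  1.08] F [-0.2  0.2 -0.7] t 14.05
```

View pics/g.png

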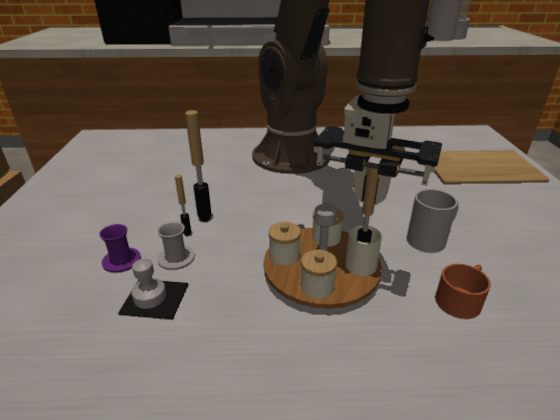

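The brush head is inside the open canister at scene (363,240) and both strokes are done. I'll return it to the holder.

Emit:
carry_out:
  claw: [0,0,0,0,0,0,0,0,0,0,0,0,0,0,0,0,0,0,0,0]
  delta_pos:
    - [0,0,-1]
    - [0,0,-2]
    - [0,0,-2]
    - [0,0,-2]
    - [0,0,-2]
    - [0,0,-2]
    - [0,0,-2]
    - [0,0,-1]
    - [-0.2,-0.8,0]
    - [-0.4,-1.6,0]
    - [-0.4,-1.6,0]
    - [-0.4,-1.6,0]
    - [-0.4,-1.6,0]
    - [-0.4,-1.6,0]
    - [-0.4,-1.6,0]
    - [-0.4,-1.6,0]
    - [-0.4,-1.6,0]
    - [-0.4,-1.6,0]
    - [-0.4,-1.6,0]
    - [-0.4,-1.6,0]
  angular:
    - [0,0,0]
    - [0,0,0]
    - [0,0,0]
    - [0,0,0]
    - [0,0,0]
    - [0,0,0]
    - [0,0,0]
    - [0,0,0]
    - [0,0,0]
    - [0,0,0]
    - [0,0,0]
    - [0,0,0]
    - [0,0,0]
    - [0,0,0]
    - [0,0,0]
    - [0,0,0]
    - [0,0,0]
    - [0,0,0]
    - [0,0,0]
    - [0,0,0]

```text
clock: 16.1
position: [0.5289, -0.083, 0.3157]
ee_rot: [0.687, 3.066, 0.0]
force: [0.5, 0.7, -1.0]
width: 0.21
gripper_force: 25.0
```

Emit:
carry_out:
  claw: [0,0,0,0,0,0,0,0,0,0,0,0,0,0]
  delta_pos:
    - [-0.4,-1.6,0]
    - [-0.4,-1.6,0]
    - [-0.4,-1.6,0]
    - [-0.4,-1.6,0]
    - [-0.4,-1.6,0]
    - [-0.4,-1.6,0]
    - [-0.4,-1.6,0]
    - [-0.4,-1.6,0]
    - [-0.4,-1.6,0]
    - [-0.4,-1.6,0]
    - [-0.4,-1.4,0]
    - [0,-0.6,0]
    - [0,0,0]
    - [0,0,0]
  angular:
    - [0,0,0]
    - [0,0,0]
    - [0,0,0]
    - [0,0,0]
    - [0,0,0]
    - [0,0,0]
    - [0,0,0]
    - [0,0,0]
    - [0,0,0]
    - [0,0,0]
    - [0,0,0]
    - [0,0,0]
    - [0,0,0]
    - [0,0,0]

```text
clock: 17.5
position: [0.4923, -0.2627, 0.3156]
ee_rot: [-0.686, -3.066, -0.001]
force: [0.2, -0.3, 0.2]
width: 0.217
gripper_force: 25.0
```

```bash
python3 -c "
from h import *
go(.4954,-.2647,.142)
"
```

```text
delta cm tool [-0.37 -0.06 17.36] pos [ 0.4923 -0.2627  0.3156] yaw of y 64.8 j [-0.12  0.29  0.69  1.64 -0.19  1.28  1.73] F [ 0.2 -0.3  0.2] t 17.5
```

Emit:
carry_out:
  claw: [0,0,0,0,0,0,0,0,0,0,0,0,0,0,0,0,0]
  delta_pos:
    - [-0.35,0,0]
    - [0,0,1.5]
    - [0,0,1.5]
    - [0,0,1.5]
    - [0,0,1.5]
    - [0,0,1.5]
    - [0,0,1.2]
    - [0,0,1.2]
    - [0,0,1.2]
    - [0,0,1.2]
    - [0,0,1.2]
    - [0,0,1.2]
    - [0,0,1]
    - [0,0,1]
    - [0,0,0.4]
    - [0,0,0]
    - [0,0,0]
  angular:
    - [0,0,0]
    - [0,0,0]
    - [0,0,0]
    - [0,0,0]
    - [0,0,0]
    - [0,0,0]
    - [0,0,0]
    - [0,0,0]
    - [0,0,0]
    - [0,0,0]
    - [0,0,0]
    - [0,0,0]
    - [0,0,0]
    - [0,0,0]
    - [0,0,0]
    - [0,0,0]
    - [0,0,0]

```text
clock: 19.2
position: [0.4956, -0.2649, 0.145]
ee_rot: [0.687, 3.065, -0.0]
force: [0.1, -0.0, -0.9]
width: 0.211
gripper_force: 25.0
```

```bash
python3 -c "
from h import *
go(.4954,-.2647,.142)
"
```

```text
delta cm tool [0.03 0.01 0.3 ] pos [ 0.4956 -0.2649  0.145 ] yaw of y 64.7 j [-0.04  0.46  0.61  1.87 -0.33  0.92  1.85] F [ 0.1 -0.  -0.9] t 19.2
```

Emit:
carry_out:
  claw: [0,0,0,2.5,3,4,5,6,7,7,7,7,7,7,7,7,7,7,7,7]
  delta_pos:
    - [0,0,0.2]
    - [0,0,0.1]
    - [0,0,0]
    - [0,0,0]
    - [0,0,0]
    - [0,0,0]
    - [0,0,0]
    - [0,0,0]
    - [0,0,0]
    - [0,0,0]
    - [0,0,-1]
    - [0,0,-1.5]
    - [0,0,-1.5]
    - [0,0,-1.5]
    - [0,0,-1.5]
    - [0,0,-1.5]
    - [0,0,-1.5]
    - [0,0,-1.5]
    - [0,0,-1.5]
    - [0,0,-1.5]
  angular:
    - [0,0,0]
    - [0,0,0]
    - [0,0,0]
    - [0,0,0]
    - [0,0,0]
    - [0,0,0]
    - [0,0,0]
    - [0,0,0]
    - [0,0,0]
    - [0,0,0]
    - [0,0,0]
    - [0,0,0]
    - [0,0,0]
    - [0,0,0]
    - [0,0,0]
    - [0,0,0]
    - [0,0,0]
    - [0,0,0]
    - [0,0,0]
    - [0,0,0]

```text
clock: 21.2
position: [0.4952, -0.2649, 0.2882]
ee_rot: [0.687, 3.065, -0.0]
force: [0.5, -0.2, -0.5]
width: 0.762
gripper_force: 0.0
```

```bash
python3 -c "
from h import *
go(.5505,.032,.286)
s=arm.get_image('scene');w=arm.get_image('wrist')
a=cv2.resize(s['frame'][150:310,90:410],None,fx=1.25,fy=1.25);b=cv2.resize(w['frame'],(400,300));
c=np.zeros((300,800,3),np.uint8);c[:200,:400]=a;c[:,400:]=b
cv2.imwrite('pics/i.png',c[:,:,::-1])
# tongue/disc in top
for n,p in(('s',s),('w',w)):
  for l,z in(('holder_floor',.006),('brush',.006),('knob',.137),('front_spot',.035),('jar_floor',.035)):
    for r in arm.place_of(l,p)[:3]: print(n,l,round(r['conf'],2),np.round(px(r['centre'])),at_z(p,px(r['centre']),z).round(3))
"
```

```text
delta cm tool [ 7.68 29.2   0.21] pos [ 0.4952 -0.2649  0.2882] yaw of y 64.7 j [-0.11  0.32  0.68  1.68 -0.21  1.22  1.75] F [ 0.5 -0.2 -0.5] t 21.2
s holder_floor 0.76 [121. 259.] [ 0.506 -0.376  0.006]
s holder_floor 0.75 [174. 254.] [ 0.492 -0.269  0.006]
s holder_floor 0.49 [323. 264.] [0.532 0.038 0.006]
s brush 0.92 [187. 234.] [ 0.421 -0.254  0.006]
s brush 0.62 [203. 219.] [ 0.361 -0.228  0.006]
s knob 0.78 [325. 214.] [0.549 0.031 0.137]
s front_spot 0.81 [309. 235.] [0.474 0.014 0.035]
s jar_floor 0.68 [363. 260.] [0.559 0.11  0.035]
w holder_floor 0.71 [201. 207.] [ 0.504 -0.376  0.006]
w holder_floor 0.68 [274. 166.] [ 0.496 -0.269  0.006]
w brush 0.93 [275. 167.] [ 0.497 -0.268  0.006]
w brush 0.77 [252. 100.] [ 0.414 -0.258  0.006]
w front_spot 0.64 [509.  42.] [0.478 0.014 0.035]
```

View pics/i.png

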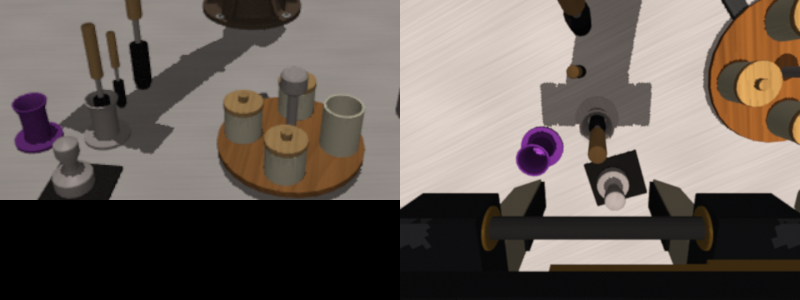

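The brush stands in its holder, at left image (93,120), and is released. Next I go to the knob.

Emit:
carry_out:
  claw: [9,9,9,9,9,9,9,9,9,9,9,9,9,9,9,9,9,9]
  delta_pos:
    - [0.2,1,0]
    - [0.5,2,0]
    - [0.5,2,0]
    - [0.5,2,0]
    - [0.5,2,0]
    - [0.5,2,0]
    - [0.5,2,0]
    - [0.5,2,0]
    - [0.5,2,0]
    - [0.5,2,0]
    - [0.5,2,0]
    - [0.5,2,0]
    - [0.5,2,0]
    - [0.5,2,0]
    - [0.5,2,0]
    - [0.5,2,0]
    - [0,0.2,0]
    - [0,0,0]
  angular:
    - [0,0,0]
    - [0,0,0]
    - [0,0,0]
    - [0,0,0]
    - [0,0,0]
    - [0,0,0]
    - [0,0,0]
    - [0,0,0]
    - [0,0,0]
    - [0,0,0]
    - [0,0,0]
    - [0,0,0]
    - [0,0,0]
    - [0,0,0]
    - [0,0,0]
    - [0,0,0]
    - [0,0,0]
    - [0,0,0]

```text
clock: 23.6
position: [0.5587, 0.051, 0.2866]
ee_rot: [-0.685, -3.066, 0.001]
force: [0.2, -1.5, -0.1]
width: 0.979
gripper_force: 0.0
```

Emit:
carry_out:
  claw: [9,9,9,9,9,9,9,9,9,9,9,9]
  delta_pos:
    - [0,0,0]
    - [0,0,0]
    - [0,0,0]
    - [0,0,0]
    - [0,0,0]
    - [0,0,0]
    - [0,0,0]
    - [0,0,0]
    - [0,0,0]
    - [0,0,0]
    - [0,0,0]
    - [0,0,0]
  angular:
    - [0,0,0.12]
    - [0,0,0.12]
    - [0,0,0.12]
    - [0,0,0.12]
    - [0,0,0.12]
    - [0,0,0.12]
    - [0,0,0.12]
    - [0,0,0.12]
    - [0,0,0.12]
    - [0,0,0.12]
    - [0,0,0]
    - [0,0,0]

```text
clock: 24.8
position: [0.5587, 0.0495, 0.2868]
ee_rot: [2.295, 2.145, -0.0]
force: [-0.8, -0.8, 1.0]
width: 0.982
gripper_force: 0.0
```

```bash
python3 -c "
from h import *
go(.550,.032,.118)
w=arm.get_image('wrist')
for l,z in(('knob',.137),('front_spot',.035),('jar_floor',.035)):
    for r in arm.place_of(l,w)[:3]: print(l,round(r['conf'],2),np.round(px(r['centre'])),at_z(w,px(r['centre']),z).round(4))
"
```

```text
delta cm tool [-1.8  -0.75 16.88] pos [0.5587 0.0495 0.2868] yaw of y -3.9 j [-0.79  0.34  0.83  1.69 -0.27  1.23  0.04] F [-0.8 -0.8  1. ] t 24.8
knob 0.83 [268. 215.] [0.5514 0.0299 0.137 ]
knob 0.59 [249. 378.] [ 0.5189 -0.1476  0.137 ]
front_spot 0.56 [205. 205.] [0.4738 0.0142 0.035 ]
jar_floor 0.68 [278. 124.] [0.5662 0.1016 0.035 ]
```

Emit:
carry_out:
  claw: [9,9,9,9,9,9,9,9,9,9,9,9,9,0,0,0,0,0,0,0]
  delta_pos:
    - [-0.9,-0.4,0]
    - [-1,-0.3,0]
    - [0,0,1.5]
    - [0,0,2]
    - [0,0,2]
    - [0,0,2]
    - [0,0,2]
    - [0,0,2]
    - [0,0,2]
    - [0,0,2]
    - [0,0,1.4]
    - [0,0,0]
    - [0,0,0]
    - [0,0,0]
    - [0,0,0]
    - [0,0,0]
    - [0,0,0]
    - [0,0,0]
    - [0,0,0]
    - [0,0,0]
  angular:
    - [0,0,0]
    - [0,0,0]
    - [0,0,0]
    - [0,0,0]
    - [0,0,0]
    - [0,0,0]
    - [0,0,0]
    - [0,0,0]
    - [0,0,0]
    - [0,0,0]
    - [0,0,0]
    - [0,0,0]
    - [0,0,0]
    - [0,0,0]
    - [0,0,0]
    - [0,0,0]
    - [0,0,0]
    - [0,0,0]
    - [0,0,0]
    - [0,0,0]
  force: 40

```text
clock: 27.0
position: [0.5502, 0.0319, 0.1176]
ee_rot: [-2.297, -2.142, 0.001]
force: [0.5, -0.2, 10.3]
width: 0.425
gripper_force: 40.3
```

Emit:
carry_out:
  claw: [0,0,0,0,0,0,0,0,0,0]
  delta_pos:
    - [0,0,0]
    - [0,0,0]
    - [0,0,0]
    - [0,0,0]
    - [0,0,0]
    - [0,0,0]
    - [0,0,0]
    - [0,0,0]
    - [0,0,0]
    - [0,0,0]
  angular:
    - [0,0,-0.05]
    - [0,0,-0.1]
    - [0,0,-0.1]
    - [0,0,-0.1]
    - [0,0,-0.1]
    - [0,0,-0.1]
    - [0,0,-0.1]
    - [0,0,-0.1]
    - [0,0,-0.1]
    - [0,0,-0.1]

```text
clock: 28.0
position: [0.5505, 0.0321, 0.1177]
ee_rot: [-1.058, -2.958, -0.0]
force: [-0.4, 1.1, 0.9]
width: 0.422
gripper_force: 40.0
```

Emit:
carry_out:
  claw: [0,0,0,0,0,0,0,0,0,0,0,0,0,0]
  delta_pos:
    - [0,0,0]
    - [0,0,0]
    - [0,0,0]
    - [0,0,0]
    - [0,0,0]
    - [0,0,0]
    - [0,0,0]
    - [0,0,0]
    - [0,0,0]
    - [0,0,0]
    - [0,0,0]
    - [0,0,0]
    - [0,0,0]
    - [0,0,0]
  angular:
    - [0,0,-0.1]
    - [0,0,-0.1]
    - [0,0,-0.1]
    - [0,0,-0.1]
    - [0,0,-0.1]
    - [0,0,-0.1]
    - [0,0,-0.1]
    - [0,0,-0.1]
    - [0,0,-0.1]
    - [0,0,-0.1]
    - [0,0,-0.05]
    - [0,0,0]
    - [0,0,0]
    - [0,0,0]

```text
clock: 29.4
position: [0.5505, 0.0323, 0.1177]
ee_rot: [0.56, -3.091, -0.001]
force: [-0.4, 4.2, 0.3]
width: 0.42
gripper_force: 40.0
```

```bash
python3 -c "
from h import *
go(.5505,.032,.118)
print(arm.observe()['width'],arm.observe()['gripper_force'])
c=np.array([.5505,.0315])
ims={n:arm.get_image(n) for n in('scene','top','wrist')}
for n,p in ims.items():
  for l,z in(('front_spot',.035),('jar_floor',.035),('brush',.006)):
    for r in arm.place_of(l,p)[:3]:
        X=at_z(p,px(r['centre']),z);d=X[:2]-c;print(n,l,round(r['conf'],2),np.round(px(r['centre'])),X.round(4),np.degrees(np.arctan2(d[1],d[0])).round(1),np.hypot(*d).round(3))
a=cv2.resize(ims['scene']['frame'],(400,300));w=cv2.resize(ims['wrist']['frame'],(400,300))
t=cv2.resize(ims['top']['frame'][150:270,200:360],(400,300))
s2=cv2.resize(ims['scene']['frame'][190:310,250:410],(400,300))
cv2.imwrite('pics/j.png',np.vstack([np.hstack([a,w]),np.hstack([t,s2])])[:,:,::-1])
"
```

```text
delta cm tool [ 0.01 -0.03 -0.03] pos [0.5505 0.0323 0.1177] yaw of y 110.5 j [-0.28  0.43  0.17  1.89 -0.1   0.82  1.87] F [-0.4  4.2  0.3] t 29.4
0.42036804877195516 39.99998892308213
scene front_spot 0.64 [309. 237.] [0.4789 0.0121 0.035 ] -164.8 0.074
scene jar_floor 0.82 [311. 234.] [0.4706 0.0175 0.035 ] -170.0 0.081
scene brush 0.87 [192. 236.] [ 0.4295 -0.2414  0.006 ] -113.9 0.299
scene brush 0.56 [206. 220.] [ 0.3649 -0.2204  0.006 ] -126.4 0.313
top front_spot 0.62 [271. 222.] [0.4843 0.0148 0.035 ] -165.8 0.068
top jar_floor 0.67 [271. 226.] [0.4753 0.0146 0.035 ] -167.3 0.077
top jar_floor 0.53 [370. 222.] [ 0.4887 -0.2594  0.035 ] -102.0 0.297
top brush 0.67 [365. 251.] [ 0.4113 -0.2476  0.006 ] -116.5 0.312
top brush 0.57 [361. 271.] [ 0.3542 -0.2343  0.006 ] -126.4 0.33
top brush 0.56 [370. 221.] [ 0.4959 -0.2655  0.006 ] -100.4 0.302
wrist front_spot 0.97 [289. 110.] [0.4795 0.0134 0.035 ] -165.7 0.073
wrist jar_floor 0.6 [294. 108.] [0.4774 0.016  0.035 ] -168.1 0.075
wrist jar_floor 0.6 [287. 110.] [0.48   0.0124 0.035 ] -164.8 0.073
wrist brush 0.57 [277. 289.] [0.6187 0.0582 0.006 ] 21.4 0.073
```

View pics/j.png

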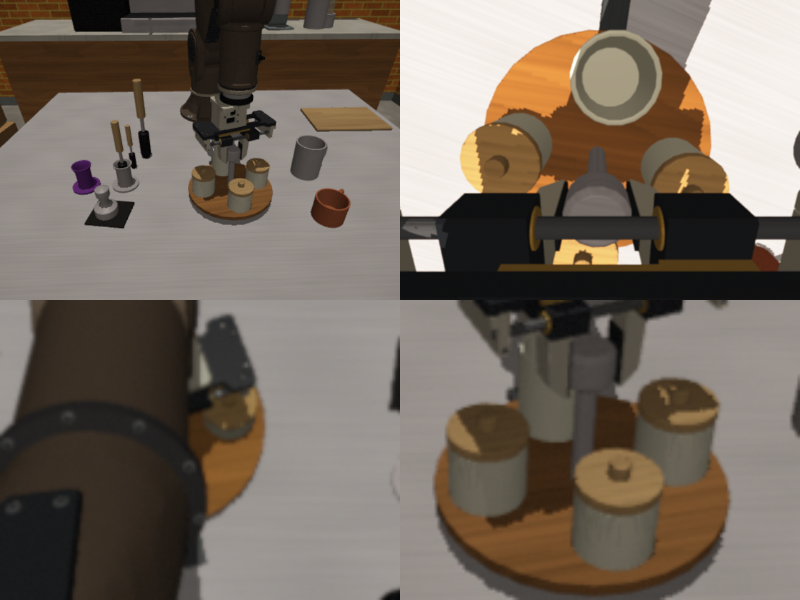

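```bash
python3 -c "
from h import *
w=arm.get_image('wrist');c=np.array([.5505,.0318])
for n,u,z in(('rim',(302,109),.105),('floor',(294,106),.035),('tongueL',(281,20),.01),('tongueR',(319,20),.01),('mid',(300,20),.01)):
    X=at_z(w,u,z);d=X[:2]-c;print(n,X,np.degrees(np.arctan2(d[1],d[0])),np.hypot(*d))
g=w['frame'][4:36:8,270:335:3].mean(2).astype(int);print(g)
"
```

```text
rim [0.47626111 0.01607558 0.105     ] -168.04101685988638 0.07588590393094215
floor [0.47607443 0.01575339 0.035     ] -167.83293018555452 0.07613579824006142
tongueL [ 0.42782026 -0.01117281  0.01      ] -160.69543421281227 0.12998839029635728
tongueR [0.41892872 0.0125218  0.01      ] -171.66417468844503 0.13297612669467532
mid [0.42337447 0.00067455 0.01      ] -166.24233239932533 0.13088045778272958
[[240 240 242 242 177  89  95  46  39  38  40  39  40  40  38  38  38  58
  125 125 125 126]
 [242 242 242 243 128  96  56  40  38  38  40  39  40  38  39  38  36 108
  129 128 127 127]
 [237 238 239 232  76  56  39  39  39  39  39  40  39  38  38  38  38 125
  129 129 129 129]
 [243 243 244 228  48  40  40  38  37  39  39  39  39  38  38  38  72 126
  123 121 121 124]]
```

The canister is about 2° short of the tongue: canister at -168°, tongue at -166°. The tolerance is 10°, but I'll trim it anyway.

Emit:
carry_out:
  claw: [0,0,0,0,0,0]
  delta_pos:
    - [0,0,0]
    - [0,0,0]
    - [0,0,0]
    - [0,0,0]
    - [0,0,0]
    - [0,0,0]
  angular:
    - [0,0,-0.02]
    - [0,0,-0.02]
    - [0,0,0]
    - [0,0,0]
    - [0,0,0]
    - [0,0,0]

```text
clock: 30.65
position: [0.5505, 0.0324, 0.1177]
ee_rot: [0.623, -3.079, -0.001]
force: [-1.3, 5.7, 0.2]
width: 0.422
gripper_force: 40.0
```

```bash
python3 -c "
from h import *
o=arm.observe();print(o['width'],o['gripper_force'],o['force'],o['clock'])
print(arm.sign_off())"
```

```text
0.4220291923441809 39.999892497144174 [-1.2590006   5.65774142  0.22065724] 30.65
the job is handed in; nothing more can be done
None
```

I brushed the open canister twice, stood the brush back in its holder and turned the canister to the front by the knob, which is still gripped at 40 N. I handed in at 30.65 s; the hand-in reported no verdict.

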